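Fit the temperature probe to the water bath

TASK

Ease the clip-on temperature probe (the one with the steel hook clip beside its stem) up out of its tight foam cutout in the instrument case, leaving the case standing on the bench where it is and the other two instruments in their cutouts. Then hang the probe by its clip over the rim of the water bath's front wall (the wall towards the robot, with the control box), well away from the tank's corners, with its stem inside the tank and the clip's leg outside, and let go; leave the bottle and the beaker alone.

Things in the scene. Friction and masses are not known exactly. Their poses are not given: they have to be found in the camera images.
- probe_head (a point): Centre of the clip-on probe's head, a white block 30 (x) x 16 (y) x 42 (z) mm: grip it across y. Starts 121 mm above the bench, upright, x along the case's x. Below it on the axis: a 14 mm thick ferrule from 19 to 86 mm below this point, then a 9 mm stem to the tip, 111 mm below. Weighs 90 to 140 g. The steel hook clip stands out to -x.
- probe_clip (a point): Middle of the underside of the clip's arm (14 mm wide, 5 thick), 14.5 mm to the probe's -x of its axis, 26 mm below the head's centre; this rests on the rim. A leg 5 mm thick hangs 25 mm below it at the arm's end, x = -21.5 to -26.5 mm from the axis; the gap from ferrule to leg is 14.5 mm. Same axes as the probe.
- probe_tip (a point): Tip of the probe's stem, on its axis, 111 mm below the head's centre. At the start 10 mm above the case's underside. Two springy foam lips squeeze the ferrule from the case's +y and -y, 34 to 60 mm above the case's underside; their grip ends once the probe has risen 26 mm; the tip is clear of the case after 56 mm.
- case: Loose open case, aluminium with dark foam, 230 (x) x 110 (y) x 65 (z) mm, 1.1 kg when full; origin under its centre. Cutouts at x = -55, 0, +55 mm, y = 0; contents swap places. A straight pull on an instrument takes more than the case weighs and lifts or tips it; twisting to and fro about the upright axis, 0.35 rad each way, rising 1 to 1.5 mm a swing, frees it. If the case lifts, set it down.
- stirrer_knob (a point): Centre of the ball knob (26 mm) of the stirring rod, in another cutout of the case; to be left there. Starts 102 mm above the bench.
- sampler_bar (a point): Centre of the cross bar (34 mm long along the case's x, 12 mm thick) of the T-handled sampler, in another cutout of the case; to be left there. Starts 105 mm above the bench.
- bath_rim (a point): Middle of the top of the bath's front wall (middle of its thickness), 120 mm above the bench; x points level into the tank, y along the wall, z up. Bath: fixed, empty, cream, open tank 190 (x) x 240 (y) x 120 (z) mm, walls 6 mm, floor 6 mm. A control box, 28 mm deep and 130 mm wide, stands out of this wall, up to 70 mm above the bench.
- bottle: White reagent bottle, 60 mm across, 130 mm tall, loose; origin under its centre. Leave it alone.
- beaker: Glass beaker, 70 mm across, 75 mm tall, loose; origin under its centre. Leave it alone.
Not all that is in view belongs to the job. What is shaped like the part that bears probe_head but purple is not meant.

How it is judged:
On the way:
1. the probe is out of its cutout, its tip above the foam, with the case standing on the bench (z of probe_tip in the frame of case above 0.066 m and height (world z) of case below 0.006 m), for 0.1 s.
At the end, for the whole second after the job is handed in: Probe at rest on the bath's front wall: clip underside within 12 mm of the wall's middle line, 80 mm of its middle along y, 6 mm of rim height; tip inside, lean under 0.25 rad. Case flat on the bench within 30 mm of its start; stirring rod and sampler still in it, raised under 10 mm (x of probe_clip in the frame of bath_rim between -0.012 and 0.012 m and y of probe_clip in the frame of bath_rim between -0.08 and 0.08 m and z of probe_clip in the frame of bath_rim between -0.006 and 0.006 m and x of probe_tip in the frame of bath_rim above 0.003 m and z of probe_tip in the frame of bath_rim below -0.06 m and angle between probe_tip's own z axis and vertical below 0.25 rad and linear speed of probe below 0.02 m/s and angle between case's own z axis and vertical below 0.05 rad and height (world z) of case below 0.004 m and distance of case from where it was at the start of the episode below 0.03 m and z of stirrer_knob in the frame of case below 0.112 m and z of sampler_bar in the frame of case below 0.115 m); the robot touches nothing.
It fails at once if the case is lifted or tipped (its origin more than 15 mm up, or more than 0.15 rad) (height (world z) of case above 0.015 m or angle between case's own z axis and vertical above 0.15 rad).
It fails at once if the case is dragged more than 40 mm (distance of case from where it was at the start of the episode above 0.04 m).
It fails at once if the stirring rod or the sampler is pulled up more than 15 mm in its cutout (z of stirrer_knob in the frame of case above 0.117 m or z of sampler_bar in the frame of case above 0.12 m).
It fails at once if the bottle or the beaker is pushed more than 30 mm (distance of any of bottle, beaker from where it was at the start of the episode above 0.03 m).
It also fails if it takes over 72 s, if anything falls off the work surface, if the arm or the gripper's body presses on something with over 40 N, if the wrist force passes 120 N, or if a joint passes its speed limit or range.

ROBOT

A 6-joint arm with a two-finger parallel gripper is mounted at the origin on the work surface. World frame = base frame: x ahead of the robot, y to its left, z up, the work surface at z = 0. Lengths are in m, angles in rad, forces in N, time in s.
With the tool pointing down it reaches from about 0.4 to 0.825 m from the base axis. Payload 7 kg.
Tool frame: the origin (TCP) lies at the very end of the fingers, on their centre line; the grasp point (between the pads) lies 19 mm behind it; z points along the fingers, y is the line along which they close (so a half turn about z gives the same grasp; the last joint's range is limited). The gripper opens to 88 mm and grips with 3 to 60 N. Pads are 19 mm wide; open, the fingers measure 130 mm over their backs; the gripper's body (78 mm by 193 mm) begins 47 mm behind the grasp point.
Start: joints at [1.425, 0.359, 0.012, 0, -1.224, -0.288], TCP at [0.284, 0.612, 0.227] pointing down, gripper open.
Joint ranges: [-3.07, 3.07], [-1.43, 2.12], [-1.02, 1.25], [-3.03, 1.67], [-3.05, -0], [-3.03, 3.03]. Speed limits (rad/s): [2.39, 2.39, 3.01, 3.14, 3.14, 3.14].

INTERFACE

Orientations are given as [roll, pitch, yaw] about the fixed x, y, z axes, in that order (R = Rz(yaw) Ry(pitch) Rx(roll)).
In Python, from station import arm gives the robot as it stands. The module is installed in compiled form; this text tells all that it offers.
- The arm moves only by the shell command python3 -m crank 'ROWS' [FORCE]. ROWS is JSON, a list of rows, each an object of numbers: "dx", "dy", "dz": the shift along the world's x, y, z in m; "twist": the turn about the world's z in degrees; "grip": the opening, from -1 (shut) to 1 (fully open). A call has exactly 5 rows; each row is the pose to reach, as a shift and turn from the pose commanded when the call began; what a row does not reach only later rows make up. A row lasts 1/12 s, in which the tool goes at most 41.7 mm and 7.16 degrees, less where a joint would pass 70% of its speed; a pose out of reach is approached as far as the arm can. A call with a gripper value outside its range is refused whole. The fingers move at their own pace and stop on an object; FORCE is the grip in N (left out, the last holds). Time passes only in rows, so rows that repeat a pose let the fingers close, or fill a call up. It gives the time, the measured TCP pose, the force, the opening and the grip force at its end, in the units of the state.
- arm.get_state(): the state, without advancing time (a new reading comes with each control period).
- arm.grab_frame(name): name is "scene" or "side" or "wrist"; returns the picture (480x640x3 uint8, red, green, blue); there is no depth.
- arm.get_calibration(name): a dict with "fx", "fy", "cx", "cy" (pixels), "cam_to_world" (4x4, takes a point from camera to world coordinates); the wrist camera has in their place "tool_from_camera" (4x4, takes a point from camera to tool coordinates, whose origin is the TCP and whose axes are the flange's). Camera axes: x right, y down, z forward; pixel columns grow to the right and rows downward; lengths in m; the calibration is good to about 2 mm. A picture is of the moment at which its call begins: read the wrist's pose just before it. get_calibration takes no time and is no camera call.
- arm.job_done(): hands the job in; it is judged then, once.
The state is a dict: "t": time; "q": joint angles; "qd": joint speeds; "joint_efforts": joint torques, N m; "eef_pos": TCP position; "ee_rot": TCP orientation; "force": force on the tool from outside, world axes, zero at the start; "moment": the same for the moment, N m; "width": finger opening in m; "gripper_force": force on a finger pad.
Only numpy, scipy, OpenCV 4.12 (cv2) and the standard library are available. Lean on these libraries where they do the work, as an engineer would, in place of code of your own. Each camera call takes 0.05 s, during which the arm holds its last target. There are 200 camera calls.

## Working session

There is one attempt and no reset: what is moved stays moved. The work goes in short steps, Python scripts to look and compute and a shell command to move; the robot and the scene stay as the last step left them, time stands still between calls to the robot, and variables do not carry over. Pictures are saved under pics/ and viewed, at most 10 in all, crops included, and the job is handed in when it is done.

```bash
mkdir -p pics; python3 - <<'E'
from station import arm
import cv2,numpy as np
s=arm.get_state();print({k:np.round(s[k],3).tolist() for k in('t','eef_pos','ee_rot','width','force')})
for n in('scene','side'):
    f=arm.grab_frame(n);cv2.imwrite(f'pics/{n}0.png',f[:,:,::-1])
    c=arm.get_calibration(n);print(n,c['fx'],c['cx'],c['cy'],np.round(c['cam_to_world'],3).tolist())
E
```

```text
{'t': 0.0, 'eef_pos': [0.284, 0.612, 0.226], 'ee_rot': [3.14, -0.0, -0.434], 'width': 0.088, 'force': [-0.266, -0.884, 0.298]}
scene 508.2555266244596 317.25874057761484 235.1188234000462 [[0.484, 0.603, -0.634, 1.325], [0.875, -0.35, 0.335, -0.326], [-0.02, -0.717, -0.697, 0.871], [0.0, 0.0, 0.0, 1.0]]
side 534.6470746236636 321.4477193461684 242.4277710273699 [[-0.992, -0.062, 0.112, 0.493], [-0.128, 0.551, -0.824, 1.005], [-0.011, -0.832, -0.555, 0.751], [0.0, 0.0, 0.0, 1.0]]
```

View pics/scene0.png

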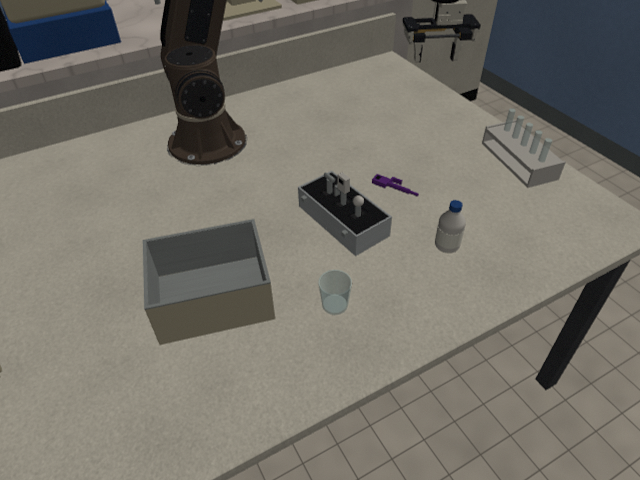

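View pics/side0.png

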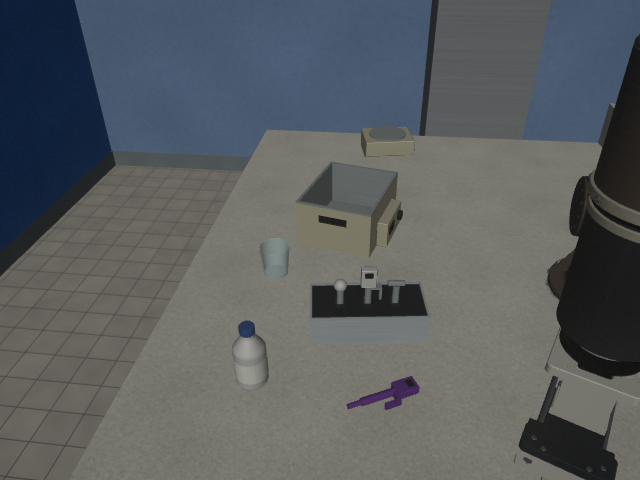

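The side picture shows the knob at (341,286), the probe head at (369,275) with its clip on the right (about 380,290), and the sampler bar at (396,283). The bath is behind with its control box on the right. I'll enlarge both views to get exact pixels.

```bash
python3 - <<'E'
import cv2,numpy as np
a=cv2.imread('pics/scene0.png');b=cv2.imread('pics/side0.png')
r=lambda i,x,y,w,h,s:cv2.resize(i[y:y+h,x:x+w],(w*s,h*s),interpolation=cv2.INTER_CUBIC)
cv2.imwrite('pics/c1.png',np.vstack([r(a,290,165,130,95,6)[:, :780]]))
cv2.imwrite('pics/c2.png',r(b,290,160,145,110,5))
cv2.imwrite('pics/c3.png',r(b,300,255,132,95,6))
E
```

```text
(no output)
```

View pics/c1.png

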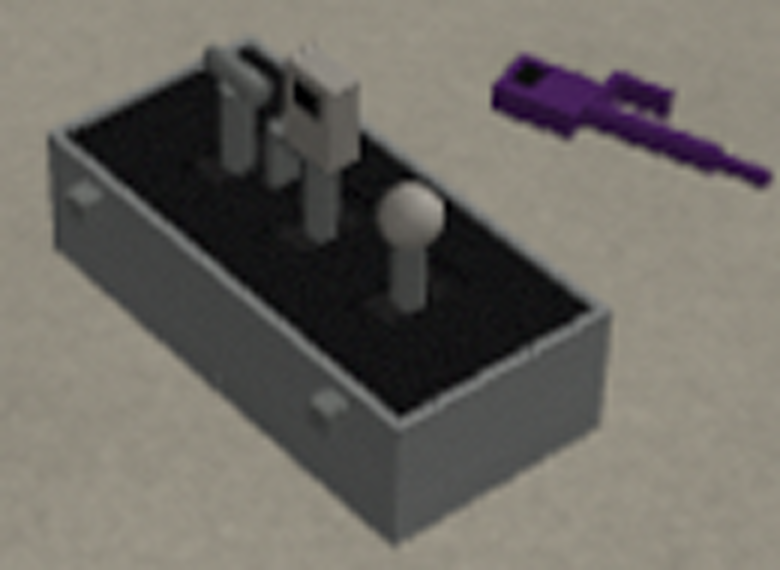

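View pics/c2.png

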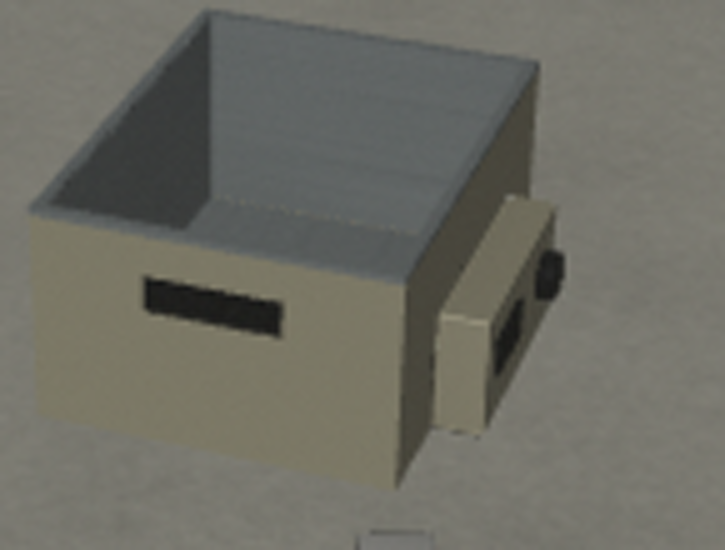

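View pics/c3.png

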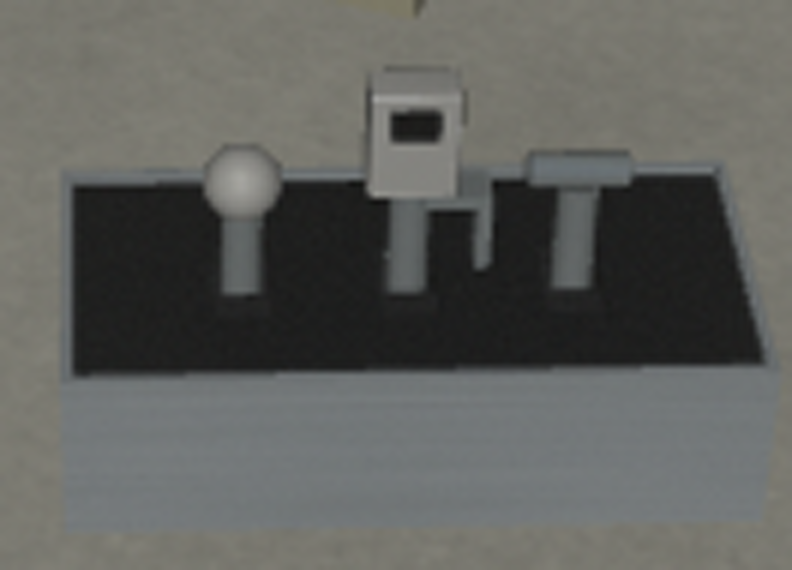

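The crops show the probe in the middle cutout, between the knob (+x) and the T-bar (-x). The clip is on the -x side, and the case and bath corners are clear. Next I'll fit the poses from both views.

```bash
cat > h.py <<'E'
import numpy as np
from station import arm
from scipy.optimize import least_squares
C={n:arm.get_calibration(n) for n in('scene','side')}
def proj(n,P):
    c=C[n];T=np.array(c['cam_to_world']);p=(np.atleast_2d(P)-T[:3,3])@T[:3,:3]
    return np.c_[c['fx']*p[:,0]/p[:,2]+c['cx'],c['fy']*p[:,1]/p[:,2]+c['cy']]
def pix(l,o,s): return np.array(o)+(np.array(l)+.5)/s-.5
def place(v,L):
    c,s=np.cos(v[2]),np.sin(v[2]);L=np.array(L,float)
    return np.c_[v[0]+c*L[:,0]-s*L[:,1],v[1]+s*L[:,0]+c*L[:,1],L[:,2]]
def fit(obs,v0):
    f=lambda v:np.concatenate([(proj(n,place(v,L))-p).ravel() for n,L,p in obs])
    r=least_squares(f,v0,loss='soft_l1');return r.x,np.round(f(r.x).reshape(-1,2),1)
E
python3 - <<'E'
from h import *
S=(.115,.055)
# case: +x -> image left in side
top=lambda a,b,z:[( a,b,z),(-a,b,z),(a,-b,z),(-a,-b,z)]
L=top(.115,.055,.065)+[(.055,0,.102),(0,0,.121),(-.055,0,.105)]
o1=pix([(65,375),(772,368),(63,172),(722,167),(242,182),(416,137),(580,169)],(300,255),6)
o2=pix([(608,312),(250,42),(400,422),(52,135),(411,217),(322,108),(237,82)],(290,165),6)
v,r=fit([('side',L,o1),('scene',L,o2)],[.5,.4,0]);print('case',v.round(4),r.tolist())
h=lambda v:least_squares(lambda p:np.r_[(proj('side',p)-o1[5])[0],(proj('scene',p)-o2[5])[0]],[v[0],v[1],.12]).x
print('head tri',h(v).round(4),'model',place(v,[(0,0,.121)]))
# bath: frame centre, x into tank
B=[(.095,.12,.12),(-.095,.12,.12),(.095,-.12,.12),(-.095,-.12,.12)]
b1=pix([(30,210),(405,280),(207,10),(539,63)],(290,160),5)
b2=np.array([(270,282),(257,223),(148,308),(144,238)],float)
# side: near = +y. scene guesses
for obs in ([('side',B,b1)],):
    w,r=fit(obs,[.55,.05,0]);print('bath',w.round(4),r.tolist());print(proj('scene',place(w,B)).round(1).tolist())
    print('rim',place(w,[(-.092,0,.12)]).round(4))
E
```

```text
case [0.5157 0.175  0.1381] [[-1.3, 0.9], [1.2, 0.3], [-0.5, -0.8], [0.1, -1.6], [-0.3, -0.5], [-0.9, -1.1], [-0.4, -0.4], [0.8, -1.1], [0.4, -2.3], [-0.4, 0.6], [-0.9, -1.5], [-0.1, -0.9], [-0.0, -0.6], [-0.1, -2.1]]
head tri [0.5142 0.1754 0.1184] model [[0.51568059 0.17495453 0.121     ]]
bath [ 0.5844 -0.1956 -0.2501] [[-0.4, -0.1], [0.2, 0.2], [-0.3, -0.2], [0.5, -0.1]]
[[271.4, 279.7], [255.1, 216.7], [145.3, 306.0], [143.9, 237.5]]
rim [[ 0.4953 -0.1728  0.12  ]]
```

```bash
python3 -m crank '[{"dx":0.016,"dy":-0.03,"dz":0.006,"twist":6,"grip":1},{"dx":0.032,"dy":-0.06,"dz":0.012,"twist":12,"grip":1},{"dx":0.048,"dy":-0.09,"dz":0.018,"twist":18,"grip":1},{"dx":0.064,"dy":-0.12,"dz":0.024,"twist":24,"grip":1},{"dx":0.080,"dy":-0.15,"dz":0.024,"twist":28,"grip":1}]'
python3 -m crank '[{"dx":0.016,"dy":-0.03,"dz":0,"twist":2,"grip":1},{"dx":0.032,"dy":-0.06,"dz":0,"twist":4,"grip":1},{"dx":0.048,"dy":-0.09,"dz":0,"twist":4.8,"grip":1},{"dx":0.064,"dy":-0.12,"dz":0,"twist":4.8,"grip":1},{"dx":0.080,"dy":-0.15,"dz":0,"twist":4.8,"grip":1}]'
python3 -m crank '[{"dx":0.02,"dy":-0.04,"dz":0,"twist":0,"grip":1},{"dx":0.04,"dy":-0.08,"dz":0,"twist":0,"grip":1},{"dx":0.06,"dy":-0.11,"dz":0,"twist":0,"grip":1},{"dx":0.071,"dy":-0.137,"dz":0,"twist":0,"grip":1},{"dx":0.071,"dy":-0.137,"dz":0,"twist":0,"grip":1}]'
python3 - <<'E'
from h import *
import cv2
s=arm.get_state();f=arm.grab_frame('wrist');cv2.imwrite('pics/w1.png',f[:,:,::-1]);print(s['eef_pos'],s['ee_rot'],s['force'],arm.get_calibration('wrist'))
E
```

```text
t: 0.52
eef_pos: [0.3644, 0.4613, 0.2515]
ee_rot: [-3.141, -0.001, 0.061]
force: [0.8, 0.8, 0.4]
width: 0.0881
gripper_force: 0.0
t: 0.93
eef_pos: [0.444, 0.3107, 0.2504]
ee_rot: [3.142, 0.0, 0.139]
force: [-0.2, -0.4, 1.0]
width: 0.0876
gripper_force: 0.0
t: 1.35
eef_pos: [0.5157, 0.1712, 0.2502]
ee_rot: [3.141, 0.001, 0.135]
force: [-0.6, 1.4, 0.3]
width: 0.0877
gripper_force: 0.0
[0.51574904 0.17119084 0.25016264] [3.14056555e+00 1.03807500e-03 1.34749046e-01] [-0.61379581  1.40476518  0.29426181] {'fx': 374.2297346770142, 'fy': 374.2297346770142, 'cx': 318.51112578860534, 'cy': 242.35420917414368, 'tool_from_camera': array([[ 6.27995211e-04, -9.61617920e-01, -2.74391292e-01,
         7.25413998e-02],
       [ 9.99999791e-01,  5.62295732e-04,  3.18091097e-04,
        -4.22957936e-04],
       [-1.51593047e-04, -2.74391434e-01,  9.61618073e-01,
        -1.57243563e-01],
       [ 0.00000000e+00,  0.00000000e+00,  0.00000000e+00,
         1.00000000e+00]])}
```

View pics/w1.png

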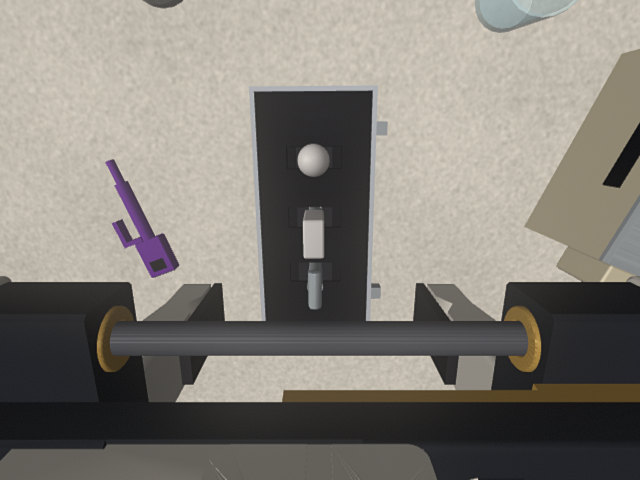

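The wrist view shows the knob at (313,160), the head's top around (313,235), and the bar around (315,287). The case edges run nearly along the image's vertical.

```bash
cat >> h.py <<'E'
from scipy.spatial.transform import Rotation as R
def back(uv,z,pos,rot):
    c=arm.get_calibration('wrist');T=np.array(c['tool_from_camera']);A=R.from_euler('xyz',rot).as_matrix()
    d=A@T[:3,:3]@np.array([(uv[0]-c['cx'])/c['fx'],(uv[1]-c['cy'])/c['fy'],1]);o=A@T[:3,3]+pos
    return (o+d*(z-o[2])/d[2]).round(4)
E
python3 - <<'E'
from h import *
import cv2
p,r=[.51575,.17119,.25016],[3.1406,.001,.13475]
g=cv2.cvtColor(cv2.imread('pics/w1.png'),cv2.COLOR_BGR2GRAY)
m=np.zeros_like(g);m[170:330,285:345]=g[170:330,285:345]>150
n,l,s,c=cv2.connectedComponentsWithStats(m.astype('u1'))
print(s[1:],c[1:])
i=1+s[1:,4].argmax();print(cv2.minAreaRect(np.argwhere(l==i)[:,::-1].astype('f4')))
print(g[200:268:2,313].tolist())
print('knob',back((313.5,160),.104,p,r),'headtop@229,258',back((313.5,220),.142,p,r),back((313.5,258),.142,p,r),back((315,287),.105,p,r))
for e in((250,88),(376,88)):print(back(e,.065,p,r))
E
```

```text
[[302 170  12   3  22]
 [303 220  20  38 729]
 [310 274   5  15  37]
 [309 290   4  18  35]] [[307.22727273 170.5       ]
 [312.66666667 238.65020576]
 [311.94594595 279.75675676]
 [310.25714286 298.94285714]]
((312.5, 238.5), (37.0, 19.0), 90.0)
[42, 42, 42, 49, 89, 101, 102, 103, 105, 103, 148, 181, 184, 182, 183, 182, 183, 183, 183, 182, 182, 181, 180, 180, 180, 180, 179, 179, 178, 106, 40, 62, 94, 92]
knob [0.5685 0.1826 0.104 ] headtop@229,258 [0.5287 0.1768 0.142 ] [0.4999 0.173  0.142 ] [0.4615 0.1671 0.105 ]
[0.6181 0.2441 0.065 ]
[0.6326 0.1379 0.065 ]
```

```bash
python3 -m crank '[{"dx":-0.001,"dy":0.004,"dz":-0.03,"twist":0,"grip":1},{"dx":-0.001,"dy":0.004,"dz":-0.06,"twist":0,"grip":1},{"dx":-0.001,"dy":0.004,"dz":-0.09,"twist":0,"grip":0.5},{"dx":-0.001,"dy":0.004,"dz":-0.12,"twist":0,"grip":0},{"dx":-0.001,"dy":0.004,"dz":-0.146,"twist":0,"grip":0}]' 30
python3 -m crank '[{"dx":0,"dy":0,"dz":0,"twist":0,"grip":0},{"dx":0,"dy":0,"dz":0,"twist":0,"grip":-0.4},{"dx":0,"dy":0,"dz":0,"twist":0,"grip":-0.7},{"dx":0,"dy":0,"dz":0,"twist":0,"grip":-1},{"dx":0,"dy":0,"dz":0,"twist":0,"grip":-1}]' 30
python3 -m crank '[{"dx":0,"dy":0,"dz":0,"twist":0,"grip":-1},{"dx":0,"dy":0,"dz":0,"twist":0,"grip":-1},{"dx":0,"dy":0,"dz":0,"twist":0,"grip":-1},{"dx":0,"dy":0,"dz":0,"twist":0,"grip":-1},{"dx":0,"dy":0,"dz":0,"twist":0,"grip":-1}]' 35
```

```text
t: 1.82
eef_pos: [0.5128, 0.1799, 0.1027]
ee_rot: [3.141, 0.001, 0.139]
force: [0.5, -0.4, -0.5]
width: 0.0732
gripper_force: 0.0
t: 2.23
eef_pos: [0.5146, 0.1803, 0.1064]
ee_rot: [-3.14, -0.003, 0.139]
force: [0.1, 1.3, -0.6]
width: 0.0398
gripper_force: 0.0
t: 2.65
eef_pos: [0.5139, 0.1779, 0.1052]
ee_rot: [3.139, 0.0, 0.139]
force: [2.8, -8.4, 4.7]
width: 0.016
gripper_force: 34.9
```

```bash
python3 -m crank '[{"dx":0,"dy":-0.002,"dz":0,"twist":0,"grip":-1},{"dx":0,"dy":-0.004,"dz":0,"twist":0,"grip":-1},{"dx":0,"dy":-0.004,"dz":0,"twist":6,"grip":-1},{"dx":0,"dy":-0.004,"dz":0,"twist":12,"grip":-1},{"dx":0,"dy":-0.004,"dz":0,"twist":17.5,"grip":-1}]' 45
python3 -m crank '[{"dx":0,"dy":0,"dz":0.0002,"twist":-7,"grip":-1},{"dx":0,"dy":0,"dz":0.0005,"twist":-14,"grip":-1},{"dx":0,"dy":0,"dz":0.0007,"twist":-21,"grip":-1},{"dx":0,"dy":0,"dz":0.001,"twist":-28,"grip":-1},{"dx":0,"dy":0,"dz":0.0012,"twist":-35,"grip":-1}]'
python3 -m crank '[{"dx":0,"dy":0,"dz":0.0002,"twist":7,"grip":-1},{"dx":0,"dy":0,"dz":0.0005,"twist":14,"grip":-1},{"dx":0,"dy":0,"dz":0.0007,"twist":21,"grip":-1},{"dx":0,"dy":0,"dz":0.001,"twist":28,"grip":-1},{"dx":0,"dy":0,"dz":0.0012,"twist":35,"grip":-1}]'
```

```text
t: 3.07
eef_pos: [0.5147, 0.1758, 0.1051]
ee_rot: [3.142, -0.002, 0.449]
force: [2.8, -1.8, 1.9]
width: 0.0159
gripper_force: 45.0
t: 3.48
eef_pos: [0.5127, 0.1751, 0.1052]
ee_rot: [3.141, 0.002, -0.173]
force: [-1.1, 0.2, -0.7]
width: 0.0158
gripper_force: 45.0
t: 3.9
eef_pos: [0.513, 0.1752, 0.1061]
ee_rot: [-3.141, 0.002, 0.45]
force: [0.9, -0.5, -5.0]
width: 0.0157
gripper_force: 45.0
```

```bash
python3 -m crank '[{"dx":0,"dy":0,"dz":0.0002,"twist":-7,"grip":-1},{"dx":0,"dy":0,"dz":0.0005,"twist":-14,"grip":-1},{"dx":0,"dy":0,"dz":0.0007,"twist":-21,"grip":-1},{"dx":0,"dy":0,"dz":0.001,"twist":-28,"grip":-1},{"dx":0,"dy":0,"dz":0.0012,"twist":-35,"grip":-1}]'
python3 -m crank '[{"dx":0,"dy":0,"dz":0.0002,"twist":7,"grip":-1},{"dx":0,"dy":0,"dz":0.0005,"twist":14,"grip":-1},{"dx":0,"dy":0,"dz":0.0007,"twist":21,"grip":-1},{"dx":0,"dy":0,"dz":0.001,"twist":28,"grip":-1},{"dx":0,"dy":0,"dz":0.0012,"twist":35,"grip":-1}]'
python3 -m crank '[{"dx":0,"dy":0,"dz":0.0002,"twist":-7,"grip":-1},{"dx":0,"dy":0,"dz":0.0005,"twist":-14,"grip":-1},{"dx":0,"dy":0,"dz":0.0007,"twist":-21,"grip":-1},{"dx":0,"dy":0,"dz":0.001,"twist":-28,"grip":-1},{"dx":0,"dy":0,"dz":0.0012,"twist":-35,"grip":-1}]'
python3 -m crank '[{"dx":0,"dy":0,"dz":0.0002,"twist":7,"grip":-1},{"dx":0,"dy":0,"dz":0.0005,"twist":14,"grip":-1},{"dx":0,"dy":0,"dz":0.0007,"twist":21,"grip":-1},{"dx":0,"dy":0,"dz":0.001,"twist":28,"grip":-1},{"dx":0,"dy":0,"dz":0.0012,"twist":35,"grip":-1}]'
python3 - <<'E'
from h import *
import cv2
f=arm.grab_frame('side');cv2.imwrite('pics/s2.png',cv2.resize(f[230:350,270:430,::-1],(800,600),interpolation=cv2.INTER_CUBIC))
E
```

```text
t: 4.32
eef_pos: [0.5122, 0.175, 0.1071]
ee_rot: [3.14, 0.003, -0.173]
force: [-3.0, -0.5, -2.5]
width: 0.0156
gripper_force: 45.0
t: 4.73
eef_pos: [0.5127, 0.1751, 0.1082]
ee_rot: [-3.141, 0.002, 0.449]
force: [1.3, -0.9, -5.3]
width: 0.016
gripper_force: 45.0
t: 5.15
eef_pos: [0.5123, 0.175, 0.1094]
ee_rot: [3.14, 0.003, -0.173]
force: [-2.4, -0.3, -2.8]
width: 0.0156
gripper_force: 45.0
t: 5.57
eef_pos: [0.5126, 0.175, 0.1106]
ee_rot: [-3.141, 0.002, 0.449]
force: [-0.5, 0.5, -4.7]
width: 0.0155
gripper_force: 45.0
```

View pics/s2.png

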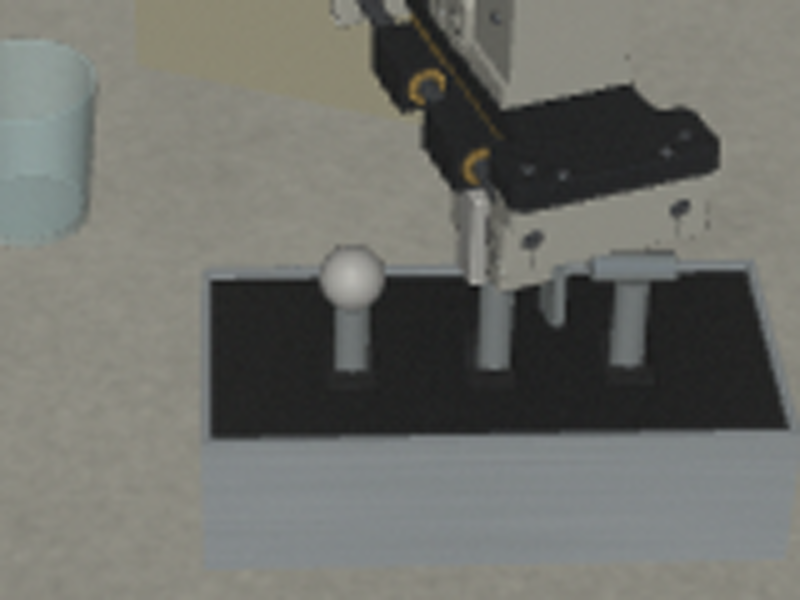

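The case hasn't moved and its bottom edge is still at about row 343. The probe is being freed, so I'll carry on.

```bash
python3 -m crank '[{"dx":0,"dy":0,"dz":0.0003,"twist":-7,"grip":-1},{"dx":0,"dy":0,"dz":0.0005,"twist":-14,"grip":-1},{"dx":0,"dy":0,"dz":0.0008,"twist":-21,"grip":-1},{"dx":0,"dy":0,"dz":0.001,"twist":-28,"grip":-1},{"dx":0,"dy":0,"dz":0.0013,"twist":-35,"grip":-1}]' | grep force:
python3 -m crank '[{"dx":0,"dy":0,"dz":0.0003,"twist":7,"grip":-1},{"dx":0,"dy":0,"dz":0.0005,"twist":14,"grip":-1},{"dx":0,"dy":0,"dz":0.0008,"twist":21,"grip":-1},{"dx":0,"dy":0,"dz":0.001,"twist":28,"grip":-1},{"dx":0,"dy":0,"dz":0.0013,"twist":35,"grip":-1}]' | grep force:
python3 -m crank '[{"dx":0,"dy":0,"dz":0.0003,"twist":-7,"grip":-1},{"dx":0,"dy":0,"dz":0.0005,"twist":-14,"grip":-1},{"dx":0,"dy":0,"dz":0.0008,"twist":-21,"grip":-1},{"dx":0,"dy":0,"dz":0.001,"twist":-28,"grip":-1},{"dx":0,"dy":0,"dz":0.0013,"twist":-35,"grip":-1}]' | grep force:
python3 -m crank '[{"dx":0,"dy":0,"dz":0.0003,"twist":7,"grip":-1},{"dx":0,"dy":0,"dz":0.0005,"twist":14,"grip":-1},{"dx":0,"dy":0,"dz":0.0008,"twist":21,"grip":-1},{"dx":0,"dy":0,"dz":0.001,"twist":28,"grip":-1},{"dx":0,"dy":0,"dz":0.0013,"twist":35,"grip":-1}]' | grep force:
python3 -m crank '[{"dx":0,"dy":0,"dz":0.0003,"twist":-7,"grip":-1},{"dx":0,"dy":0,"dz":0.0005,"twist":-14,"grip":-1},{"dx":0,"dy":0,"dz":0.0008,"twist":-21,"grip":-1},{"dx":0,"dy":0,"dz":0.001,"twist":-28,"grip":-1},{"dx":0,"dy":0,"dz":0.0013,"twist":-35,"grip":-1}]' | grep force:
python3 -m crank '[{"dx":0,"dy":0,"dz":0.0003,"twist":7,"grip":-1},{"dx":0,"dy":0,"dz":0.0005,"twist":14,"grip":-1},{"dx":0,"dy":0,"dz":0.0008,"twist":21,"grip":-1},{"dx":0,"dy":0,"dz":0.001,"twist":28,"grip":-1},{"dx":0,"dy":0,"dz":0.0013,"twist":35,"grip":-1}]'
```

```text
force: [-0.0, -0.1, -5.9]
gripper_force: 45.0
force: [0.1, -1.0, -4.0]
gripper_force: 45.0
force: [0.9, -0.6, -4.7]
gripper_force: 45.0
force: [0.2, -0.9, -5.1]
gripper_force: 45.0
force: [0.7, -0.6, -5.4]
gripper_force: 45.0
t: 8.12
eef_pos: [0.5131, 0.1752, 0.1188]
ee_rot: [-3.141, 0.001, 0.446]
force: [-0.2, -1.2, -4.4]
width: 0.0162
gripper_force: 45.0
```

```bash
python3 -m crank '[{"dx":0,"dy":0,"dz":0.0003,"twist":-7,"grip":-1},{"dx":0,"dy":0,"dz":0.0005,"twist":-14,"grip":-1},{"dx":0,"dy":0,"dz":0.0008,"twist":-21,"grip":-1},{"dx":0,"dy":0,"dz":0.001,"twist":-28,"grip":-1},{"dx":0,"dy":0,"dz":0.0013,"twist":-35,"grip":-1}]' | grep force:
python3 -m crank '[{"dx":0,"dy":0,"dz":0.0003,"twist":7,"grip":-1},{"dx":0,"dy":0,"dz":0.0005,"twist":14,"grip":-1},{"dx":0,"dy":0,"dz":0.0008,"twist":21,"grip":-1},{"dx":0,"dy":0,"dz":0.001,"twist":28,"grip":-1},{"dx":0,"dy":0,"dz":0.0013,"twist":35,"grip":-1}]' | grep force:
python3 -m crank '[{"dx":0,"dy":0,"dz":0.0003,"twist":-7,"grip":-1},{"dx":0,"dy":0,"dz":0.0005,"twist":-14,"grip":-1},{"dx":0,"dy":0,"dz":0.0008,"twist":-21,"grip":-1},{"dx":0,"dy":0,"dz":0.001,"twist":-28,"grip":-1},{"dx":0,"dy":0,"dz":0.0013,"twist":-35,"grip":-1}]' | grep force:
python3 -m crank '[{"dx":0,"dy":0,"dz":0.0003,"twist":7,"grip":-1},{"dx":0,"dy":0,"dz":0.0005,"twist":14,"grip":-1},{"dx":0,"dy":0,"dz":0.0008,"twist":21,"grip":-1},{"dx":0,"dy":0,"dz":0.001,"twist":28,"grip":-1},{"dx":0,"dy":0,"dz":0.0013,"twist":35,"grip":-1}]' | grep force:
python3 -m crank '[{"dx":0,"dy":0,"dz":0.0003,"twist":-7,"grip":-1},{"dx":0,"dy":0,"dz":0.0005,"twist":-14,"grip":-1},{"dx":0,"dy":0,"dz":0.0008,"twist":-21,"grip":-1},{"dx":0,"dy":0,"dz":0.001,"twist":-28,"grip":-1},{"dx":0,"dy":0,"dz":0.0013,"twist":-35,"grip":-1}]' | grep force:
python3 -m crank '[{"dx":0,"dy":0,"dz":0.0003,"twist":7,"grip":-1},{"dx":0,"dy":0,"dz":0.0005,"twist":14,"grip":-1},{"dx":0,"dy":0,"dz":0.0008,"twist":21,"grip":-1},{"dx":0,"dy":0,"dz":0.001,"twist":28,"grip":-1},{"dx":0,"dy":0,"dz":0.0013,"twist":35,"grip":-1}]' | grep force:
python3 -m crank '[{"dx":0,"dy":0,"dz":0.0003,"twist":-7,"grip":-1},{"dx":0,"dy":0,"dz":0.0005,"twist":-14,"grip":-1},{"dx":0,"dy":0,"dz":0.0008,"twist":-21,"grip":-1},{"dx":0,"dy":0,"dz":0.001,"twist":-28,"grip":-1},{"dx":0,"dy":0,"dz":0.0013,"twist":-35,"grip":-1}]' | grep force:
python3 -m crank '[{"dx":0,"dy":0,"dz":0.0003,"twist":7,"grip":-1},{"dx":0,"dy":0,"dz":0.0005,"twist":14,"grip":-1},{"dx":0,"dy":0,"dz":0.0008,"twist":21,"grip":-1},{"dx":0,"dy":0,"dz":0.001,"twist":28,"grip":-1},{"dx":0,"dy":0,"dz":0.0013,"twist":35,"grip":-1}]'
```

```text
force: [0.6, -0.6, -3.3]
gripper_force: 45.0
force: [0.4, -0.9, -2.8]
gripper_force: 45.0
force: [1.1, 0.7, -4.9]
gripper_force: 45.0
force: [0.6, -1.4, -4.0]
gripper_force: 45.0
force: [-0.4, 0.1, -5.8]
gripper_force: 45.0
force: [1.1, -0.9, -5.4]
gripper_force: 45.0
force: [-0.1, -0.1, -6.2]
gripper_force: 45.0
t: 11.45
eef_pos: [0.5127, 0.1751, 0.1289]
ee_rot: [-3.141, 0.002, 0.446]
force: [1.1, -0.4, -4.7]
width: 0.0158
gripper_force: 45.0
```

```bash
python3 -m crank '[{"dx":0,"dy":0,"dz":0.0003,"twist":-7,"grip":-1},{"dx":0,"dy":0,"dz":0.0005,"twist":-14,"grip":-1},{"dx":0,"dy":0,"dz":0.0008,"twist":-21,"grip":-1},{"dx":0,"dy":0,"dz":0.001,"twist":-28,"grip":-1},{"dx":0,"dy":0,"dz":0.0013,"twist":-35,"grip":-1}]' | grep force:
python3 -m crank '[{"dx":0,"dy":0,"dz":0.0003,"twist":7,"grip":-1},{"dx":0,"dy":0,"dz":0.0005,"twist":14,"grip":-1},{"dx":0,"dy":0,"dz":0.0008,"twist":21,"grip":-1},{"dx":0,"dy":0,"dz":0.001,"twist":28,"grip":-1},{"dx":0,"dy":0,"dz":0.0013,"twist":35,"grip":-1}]' | grep force:
python3 -m crank '[{"dx":0,"dy":0,"dz":0.0003,"twist":-7,"grip":-1},{"dx":0,"dy":0,"dz":0.0005,"twist":-14,"grip":-1},{"dx":0,"dy":0,"dz":0.0008,"twist":-21,"grip":-1},{"dx":0,"dy":0,"dz":0.001,"twist":-28,"grip":-1},{"dx":0,"dy":0,"dz":0.0013,"twist":-35,"grip":-1}]' | grep force:
python3 -m crank '[{"dx":0,"dy":0,"dz":0.0003,"twist":7,"grip":-1},{"dx":0,"dy":0,"dz":0.0005,"twist":14,"grip":-1},{"dx":0,"dy":0,"dz":0.0008,"twist":17.5,"grip":-1},{"dx":0,"dy":0,"dz":0.001,"twist":17.5,"grip":-1},{"dx":0,"dy":0,"dz":0.001,"twist":17.5,"grip":-1}]'
```

```text
force: [0.3, 0.4, -1.1]
gripper_force: 45.0
force: [-0.1, -0.9, -1.5]
gripper_force: 45.0
force: [-0.4, -0.1, -1.7]
gripper_force: 45.0
t: 13.12
eef_pos: [0.5136, 0.1756, 0.1348]
ee_rot: [-3.141, 0.0, 0.134]
force: [0.8, -0.3, -0.9]
width: 0.0161
gripper_force: 45.0
```

```bash
python3 -m crank '[{"dx":0,"dy":0,"dz":0.005,"twist":0,"grip":-1},{"dx":0,"dy":0,"dz":0.01,"twist":0,"grip":-1},{"dx":0,"dy":0,"dz":0.018,"twist":0,"grip":-1},{"dx":0,"dy":0,"dz":0.026,"twist":0,"grip":-1},{"dx":0,"dy":0,"dz":0.034,"twist":0,"grip":-1}]'
python3 -m crank '[{"dx":0,"dy":0,"dz":0.02,"twist":0,"grip":-1},{"dx":0,"dy":0,"dz":0.04,"twist":0,"grip":-1},{"dx":0,"dy":0,"dz":0.06,"twist":0,"grip":-1},{"dx":0,"dy":0,"dz":0.08,"twist":0,"grip":-1},{"dx":0,"dy":0,"dz":0.096,"twist":0,"grip":-1}]'
python3 - <<'E'
from h import *
import cv2
for n in('scene','side'):
    f=arm.grab_frame(n);cv2.imwrite(f'pics/{n}3.png',f[:,:,::-1])
a=cv2.imread('pics/scene3.png')[130:330,130:400];b=cv2.imread('pics/side3.png')[150:350,260:440]
r=lambda i,w,h:cv2.resize(i,(w,h),interpolation=cv2.INTER_CUBIC)
cv2.imwrite('pics/c4.png',np.hstack([r(a,430,320),r(b,360,400)[:320]]))
cv2.imwrite('pics/c4b.png',np.vstack([r(a[:120],0 or 540,240),r(b,540,600)[:340]]))
E
```

```text
t: 13.53
eef_pos: [0.5139, 0.1756, 0.1701]
ee_rot: [-3.141, -0.001, 0.138]
force: [0.1, 0.1, -0.2]
width: 0.0159
gripper_force: 45.0
t: 13.95
eef_pos: [0.514, 0.1755, 0.2676]
ee_rot: [-3.141, -0.002, 0.138]
force: [-0.2, -0.6, -2.0]
width: 0.0155
gripper_force: 45.0
```

View pics/side3.png

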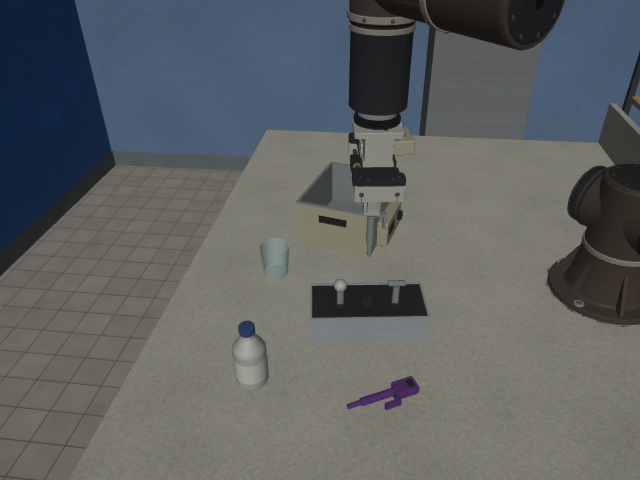

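The probe is out, with its tip at about (370,255), and the case is still in place with the other two instruments. Next I'll refine the bath pose by edge alignment in the first two pictures.

```bash
python3 - <<'E'
from h import *
import cv2
from scipy.ndimage import map_coordinates
def edges(v):
    P=[]
    for a,b in((.095,.12),(.089,.114)):
        c=[(a,b),(-a,b),(-a,-b),(a,-b)]
        for i in range(4):
            t=np.linspace(.03,.97,80)[:,None];e=np.array(c[i])*(1-t)+np.array(c[(i+1)%4])*t
            P.append(np.c_[e,np.full(80,.12)])
    return place(v,np.vstack(P))
G={}
for n in('scene','side'):
    g=cv2.cvtColor(cv2.imread(f'pics/{n}0.png'),cv2.COLOR_BGR2GRAY).astype('f4')
    g=cv2.GaussianBlur(g,(0,0),1.0);G[n]=np.hypot(cv2.Sobel(g,5,1,0),cv2.Sobel(g,5,0,1))
    G[n]=np.minimum(G[n],60)
from scipy.optimize import minimize
def cost(v,ns,o=None):
    return -sum(map_coordinates(G[n],proj(n,edges(v))[:,::-1].T,order=1).mean() for n in ns)
w=np.array([.5844,-.1956,-.2501])
for ns in(['side'],['scene'],['side','scene']):
    best=min((minimize(cost,w+np.array(d),args=(ns,),method='Nelder-Mead',options=dict(initial_simplex=w+np.array(d)+np.vstack([np.zeros(3),np.diag([.004,.004,.02])]))) for d in((0,0,0),(.006,0,0),(-.006,0,0),(0,.006,0),(0,-.006,0))),key=lambda r:r.fun)
    print(ns,best.x.round(4),best.fun,cost(w,ns),place(best.x,[(-.092,0,.12)]).round(4))
    print(proj('scene',place(best.x,[(.095,.12,.12),(-.095,.12,.12),(.095,-.12,.12),(-.095,-.12,.12)])).round(1).tolist())
E
```

```text
['side'] [ 0.5839 -0.1991 -0.2664] -49.11661911010742 -47.783215 [[ 0.4952 -0.1749  0.12  ]]
[[269.1, 281.1], [254.4, 217.6], [142.5, 305.9], [142.9, 237.1]]
['scene'] [ 0.5896 -0.1995 -0.2469] -53.109413146972656 -41.094666 [[ 0.5004 -0.177   0.12  ]]
[[270.9, 282.1], [254.3, 218.6], [144.2, 308.8], [142.6, 239.7]]
['side', 'scene'] [ 0.5866 -0.1989 -0.2496] -98.92990112304688 -88.877884 [[ 0.4975 -0.1762  0.12  ]]
[[270.4, 281.1], [254.1, 217.8], [143.9, 307.5], [142.6, 238.6]]
```

```bash
python3 -m crank '[{"dx":0,"dy":-0.02,"dz":0,"twist":-3,"grip":-1},{"dx":0,"dy":-0.05,"dz":0,"twist":-6,"grip":-1},{"dx":-0.001,"dy":-0.085,"dz":0,"twist":-9,"grip":-1},{"dx":-0.001,"dy":-0.12,"dz":0,"twist":-12,"grip":-1},{"dx":-0.001,"dy":-0.155,"dz":0,"twist":-15,"grip":-1}]'
python3 -m crank '[{"dx":0,"dy":-0.035,"dz":0,"twist":-2,"grip":-1},{"dx":0,"dy":-0.07,"dz":0,"twist":-4,"grip":-1},{"dx":-0.001,"dy":-0.105,"dz":0,"twist":-6,"grip":-1},{"dx":-0.001,"dy":-0.14,"dz":0,"twist":-7.2,"grip":-1},{"dx":-0.0015,"dy":-0.17,"dz":0,"twist":-7.2,"grip":-1}]'
python3 -m crank '[{"dx":0,"dy":-0.018,"dz":0,"twist":0,"grip":-1},{"dx":0,"dy":-0.03,"dz":0,"twist":0,"grip":-1},{"dx":0,"dy":-0.03,"dz":0,"twist":0,"grip":-1},{"dx":0,"dy":-0.03,"dz":0,"twist":0,"grip":-1},{"dx":0,"dy":-0.03,"dz":0,"twist":0,"grip":-1}]'
python3 - <<'E'
from h import *
import cv2
s=arm.get_state();f=arm.grab_frame('wrist');cv2.imwrite('pics/w2.png',f[:,:,::-1]);print(s['eef_pos'].tolist(),s['ee_rot'].tolist())
E
```

```text
t: 14.47
eef_pos: [0.512, 0.0192, 0.2647]
ee_rot: [-3.141, 0.0, -0.125]
force: [1.3, -0.1, -0.5]
width: 0.0158
gripper_force: 45.0
t: 14.88
eef_pos: [0.5105, -0.1515, 0.2647]
ee_rot: [-3.142, 0.0, -0.251]
force: [0.5, -0.2, -1.5]
width: 0.0158
gripper_force: 45.0
t: 15.3
eef_pos: [0.5111, -0.1789, 0.2647]
ee_rot: [-3.141, 0.0, -0.249]
force: [-0.8, 0.7, -0.8]
width: 0.0155
gripper_force: 45.0
[0.5111479222446235, -0.17890532495507425, 0.2647147691749546] [-3.141396448234959, 0.0003163276701909634, -0.2486500757833714]
```

View pics/w2.png

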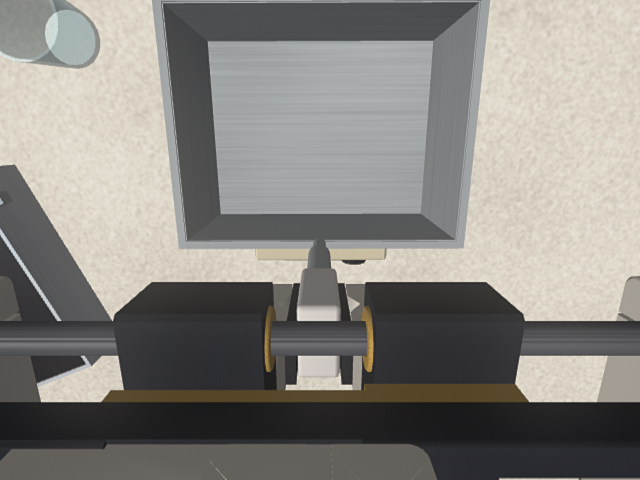

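The wrist view shows the front rim as a band at rows 241–248, its outer corners at about (180,248) and (464,247), and the probe tip at about (320,241).

```bash
python3 - <<'E'
from h import *
import cv2
p=[.5111,-.1789,.2647];r=[-3.1414,.0003,-.2487]
g=cv2.cvtColor(cv2.imread('pics/w2.png'),cv2.COLOR_BGR2GRAY)
for u in(200,230,410,440):print(u,g[234:256,u].tolist())
a=[back((180,248.2),.12,p,r),back((463.5,247.7),.12,p,r)]
b=[back((210,241),.12,p,r),back((440,240.5),.12,p,r)]
a,b=np.array(a),np.array(b);print(a,b)
d=a[1]-a[0];yaw=np.arctan2(d[0],-d[1]);mid=a.mean(0);print('len',np.linalg.norm(d),'yaw',yaw)
n=np.array([np.cos(yaw),np.sin(yaw)]);print('rim from outer',mid[:2]+.003*n,'thick',(b.mean(0)-mid)[:2]@n)
print('tip/ferrule end',back((320,240),.171,p,r))
E
```

```text
200 [90, 90, 89, 91, 89, 92, 110, 134, 166, 165, 163, 162, 160, 159, 168, 205, 217, 218, 221, 221, 221, 219]
230 [88, 88, 89, 89, 89, 95, 127, 133, 163, 162, 160, 160, 160, 157, 166, 195, 207, 210, 208, 207, 211, 217]
410 [88, 88, 88, 86, 85, 100, 142, 135, 164, 163, 162, 161, 160, 162, 179, 211, 207, 208, 214, 215, 213, 210]
440 [89, 88, 88, 87, 86, 106, 162, 152, 162, 161, 161, 162, 160, 161, 178, 208, 208, 210, 210, 210, 210, 213]
[[ 0.5215 -0.0614  0.12  ]
 [ 0.4632 -0.293   0.12  ]] [[ 0.5213 -0.0879  0.12  ]
 [ 0.4743 -0.2748  0.12  ]]
len 0.23882514524228804 yaw -0.24660352206045896
rim from outer [ 0.49525924 -0.17793233] thick 0.006298185220295964
tip/ferrule end [ 0.5133 -0.1807  0.171 ]
```

```bash
python3 -m crank '[{"dx":-0.0015,"dy":0,"dz":-0.02,"twist":0,"grip":-1},{"dx":-0.0015,"dy":0,"dz":-0.045,"twist":0,"grip":-1},{"dx":-0.0015,"dy":0,"dz":-0.07,"twist":0,"grip":-1},{"dx":-0.0015,"dy":0,"dz":-0.09,"twist":0,"grip":-1},{"dx":-0.0015,"dy":0,"dz":-0.1,"twist":0,"grip":-1}]'
python3 -m crank '[{"dx":0,"dy":0,"dz":-0.005,"twist":0,"grip":-1},{"dx":0,"dy":0,"dz":-0.01,"twist":0,"grip":-1},{"dx":0,"dy":0,"dz":-0.014,"twist":0,"grip":-1},{"dx":0,"dy":0,"dz":-0.018,"twist":0,"grip":-1},{"dx":0,"dy":0,"dz":-0.018,"twist":0,"grip":-1}]'
python3 - <<'E'
from h import *
import cv2
f=arm.grab_frame('side');cv2.imwrite('pics/s4.png',cv2.resize(f[130:250,290:450,::-1],(800,600),interpolation=cv2.INTER_CUBIC))
E
```

```text
t: 15.77
eef_pos: [0.5085, -0.1783, 0.1624]
ee_rot: [3.141, 0.003, -0.248]
force: [-0.7, -0.5, -1.7]
width: 0.0157
gripper_force: 45.0
t: 16.18
eef_pos: [0.5098, -0.1794, 0.1468]
ee_rot: [-3.141, -0.0, -0.249]
force: [-0.8, 0.8, -1.3]
width: 0.0163
gripper_force: 45.0
```

```bash
python3 -m crank '[{"dx":0,"dy":0,"dz":-0.003,"twist":0,"grip":-1},{"dx":0,"dy":0,"dz":-0.006,"twist":0,"grip":-1},{"dx":0,"dy":0,"dz":-0.009,"twist":0,"grip":-1},{"dx":0,"dy":0,"dz":-0.012,"twist":0,"grip":-1},{"dx":0,"dy":0,"dz":-0.012,"twist":0,"grip":-1}]'
python3 -m crank '[{"dx":0,"dy":0,"dz":-0.001,"twist":0,"grip":-1},{"dx":0,"dy":0,"dz":-0.002,"twist":0,"grip":-1},{"dx":0,"dy":0,"dz":-0.003,"twist":0,"grip":-1},{"dx":0,"dy":0,"dz":-0.003,"twist":0,"grip":-1},{"dx":0,"dy":0,"dz":-0.003,"twist":0,"grip":-1}]'
```

```text
t: 16.65
eef_pos: [0.5093, -0.1795, 0.1341]
ee_rot: [3.141, 0.001, -0.249]
force: [-0.5, 0.2, -1.6]
width: 0.0155
gripper_force: 45.0
t: 17.07
eef_pos: [0.5097, -0.1795, 0.1319]
ee_rot: [3.142, -0.0, -0.249]
force: [-0.3, -0.5, -1.8]
width: 0.0156
gripper_force: 45.0
```

```bash
python3 -m crank '[{"dx":0,"dy":0,"dz":-0.001,"twist":0,"grip":-1},{"dx":0,"dy":0,"dz":-0.002,"twist":0,"grip":-1},{"dx":0,"dy":0,"dz":-0.002,"twist":0,"grip":-1},{"dx":0,"dy":0,"dz":-0.002,"twist":0,"grip":-1},{"dx":0,"dy":0,"dz":-0.002,"twist":0,"grip":-1}]' | grep -E "eef_pos|force"
python3 -m crank '[{"dx":0,"dy":0,"dz":-0.0005,"twist":0,"grip":-1},{"dx":0,"dy":0,"dz":-0.001,"twist":0,"grip":-1},{"dx":0,"dy":0,"dz":-0.001,"twist":0,"grip":-1},{"dx":0,"dy":0,"dz":-0.001,"twist":0,"grip":-1},{"dx":0,"dy":0,"dz":-0.001,"twist":0,"grip":-1}]' | grep -E "eef_pos|force"
```

```text
eef_pos: [0.5098, -0.1796, 0.1301]
force: [-0.5, 0.2, 2.8]
gripper_force: 45.0
eef_pos: [0.5099, -0.1796, 0.13]
force: [-3.2, 1.6, 10.2]
gripper_force: 45.0
```

```bash
python3 -m crank '[{"dx":0,"dy":0,"dz":0.001,"twist":0,"grip":-1},{"dx":0,"dy":0,"dz":0.001,"twist":0,"grip":-1},{"dx":0,"dy":0,"dz":0.001,"twist":0,"grip":-0.55},{"dx":0,"dy":0,"dz":0.001,"twist":0,"grip":-0.4},{"dx":0,"dy":0,"dz":0.001,"twist":0,"grip":-0.2}]' 5
python3 -m crank '[{"dx":0,"dy":0,"dz":0,"twist":0,"grip":0},{"dx":0,"dy":0,"dz":0,"twist":0,"grip":0},{"dx":0,"dy":0,"dz":0,"twist":0,"grip":0},{"dx":0,"dy":0,"dz":0,"twist":0,"grip":0},{"dx":0,"dy":0,"dz":0,"twist":0,"grip":0}]'
python3 -m crank '[{"dx":0,"dy":0,"dz":0.01,"twist":0,"grip":0},{"dx":0,"dy":0,"dz":0.03,"twist":0,"grip":0},{"dx":0,"dy":0,"dz":0.06,"twist":0,"grip":0},{"dx":0,"dy":0,"dz":0.09,"twist":0,"grip":0},{"dx":0,"dy":0,"dz":0.13,"twist":0,"grip":0}]'
python3 - <<'E'
from h import *
import cv2
f=arm.grab_frame('side');a=cv2.resize(f[150:270,290:450,::-1],(440,330),interpolation=cv2.INTER_CUBIC)
a=cv2.resize(f[160:260,300:440,::-1],(560,400),interpolation=cv2.INTER_CUBIC)
w=arm.grab_frame('wrist')[170:320,160:480,::-1]
cv2.imwrite('pics/fin.png',np.vstack([a,cv2.resize(w[:110],(560,192))]))
E
```

```text
t: 18.32
eef_pos: [0.5097, -0.1796, 0.1296]
ee_rot: [3.142, 0.0, -0.249]
force: [-0.4, 0.4, 0.3]
width: 0.0274
gripper_force: 0.0
t: 18.73
eef_pos: [0.5097, -0.1795, 0.1298]
ee_rot: [3.142, 0.0, -0.249]
force: [-0.0, -0.1, -0.6]
width: 0.044
gripper_force: 0.0
t: 19.15
eef_pos: [0.5084, -0.1794, 0.2604]
ee_rot: [3.141, 0.003, -0.249]
force: [1.0, 0.2, -0.1]
width: 0.044
gripper_force: 0.0
```

View pics/fin.png

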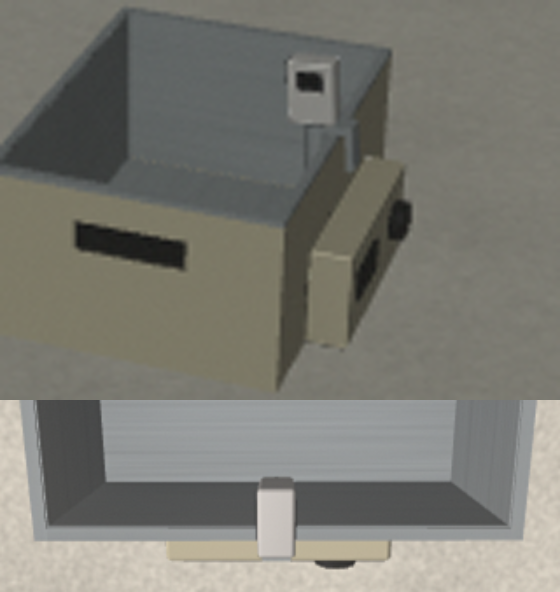

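The probe hangs upright over the middle of the front wall, head at about (313,90) in the crop. Its stem is inside, the clip's leg is outside, and the gripper is clear.

```bash
python3 -m crank '[{"dx":0,"dy":0,"dz":0,"grip":0,"twist":0},{"dx":0,"dy":0,"dz":0,"grip":0,"twist":0},{"dx":0,"dy":0,"dz":0,"grip":0,"twist":0},{"dx":0,"dy":0,"dz":0,"grip":0,"twist":0},{"dx":0,"dy":0,"dz":0,"grip":0,"twist":0}]' | head -1; python3 -c "
from station import arm
print(arm.job_done())"
```

```text
t: 19.67
the job is handed in; nothing more can be done
None
```

I eased the probe out and hung it by its clip near the middle of the bath's front wall, stem inside and leg outside; the case and the other two instruments showed no visible movement, and I handed the job in at about 20 s (no verdict was returned).

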